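# Clamp a heat sink in a cam vise

## Robot

A 6-joint arm with a two-finger parallel gripper is mounted at the origin on a cart in front of the work surface, level with it; the furniture and walls round the work are solid. World frame = base frame: x ahead of the robot, y to its left, z up, the work surface at z = 0. Lengths are in m, angles in degrees, forces in N, time in s.
With the tool pointing down it reaches from about 0.3 to 0.75 m from the base axis. Payload 8.5 kg.
Tool frame: the origin (TCP) lies on the centre line of the jaws, within the pads' length; the fingertips stand 17 mm ahead of it and the grasp point (between the pads) lies 2 mm behind it (env.tip_extent is the distance from the TCP to the fingertips, in m); z points along the fingers, y is the direction in which the jaws open and shut (so a half turn about z gives the same grasp; the last joint's range is limited). The gripper opens to 85 mm and grips with 20 to 120 N. Pads are 22 mm wide; open, the fingers measure 114 mm over their backs; the gripper's body (76 mm by 85 mm) begins 54 mm behind the grasp point. The pads swing forward as they close: fully open they stand 13 mm farther back than shut.
Start: joints at [-77.997, 21.807, 74.336, -0, 83.858, -12.336], TCP at [0.227, -0.501, 0.228] pointing down, gripper open.
Joint ranges: [-178.18, 178.18], [-50.72, 133.34], [12.68, 142.11], [-81.47, 261.47], [9.98, 163.14], [-165.26, 165.26]. Speed limits (degrees/s): [136.94, 136.94, 180, 180, 180, 180].

## Interface

Orientations are given as a 3x3 rotation matrix whose columns are the frame's x, y, z axes.
In Python, from rig import telemetry, get_image, camera_params, close_job, env gives the robot as it stands.
- The arm moves only by the tool apply_moves, never from a script. Its argument "motion" is a list of rows, each an object of numbers: "tx", "ty", "tz": the shift along the tool's x, y, z in cm; "turn": the turn about the tool's z in degrees; "jaw": the gripper's target within -1 to 1 (fully open at 1, half-way at 0, shut at -1). In form: [{"tx": .., "ty": .., "tz": .., "turn": .., "jaw": ..}, ...]. A call has 1 to 5 rows; each row is the pose to reach, as a shift and turn from the pose measured when the call began, along the tool's axes at that moment; what a row does not reach only later rows make up. A row lasts 1/12 s, in which the tool goes at most 41.7 mm and 7.16 degrees, less where a joint would pass 70% of its speed; a pose out of reach is approached as far as the arm can. A call with a gripper value outside its range is refused whole. The fingers move at their own pace and stop on an object; "squeeze" is the grip in N (left out, the last holds). Time passes only in rows, so rows that repeat a pose let the fingers close. It gives the time, the measured TCP pose, the force and the opening at its end, in the units of the state.
- telemetry.observe(): the state, without advancing time (a new reading comes with each control period).
- get_image(name): name is "scene" or "top"; returns (picture, depth): 420x560x3 uint8, red, green, blue; 420x560 float32, m along the optical axis (not along the pixel's ray), 0 where there is no reading.
- camera_params(name): a dict with "fx", "fy", "cx", "cy" (pixels), "rvec" (rotation vector, rad) and "tvec" (3), from world to camera coordinates, as OpenCV has them. Camera axes: x right, y down, z forward; pixel columns grow to the right and rows downward; lengths in m; the calibration is good to about 2 mm. A picture is of the moment at which its call begins. camera_params takes no time and is no camera call.
- close_job(): hands the job in, once; it reports no verdict.
The state is a dict: "time_s": time; "q": joint angles; "qvel": joint speeds; "joint_efforts": joint torques, N m; "position": TCP position; "tool_rot": TCP orientation; "ft_force": force on the tool from outside, world axes, zero at the start; "wrist_torque": the same for the moment, N m; "grip_width": finger opening in m.
Only numpy, scipy, OpenCV 4.12 (cv2) and the standard library are available. Lean on these libraries where they do the work, as an engineer would, in place of code of your own. Each camera call takes 0.05 s, during which the arm holds its last target. There are 200 camera calls.

## Task

Lay the finned heat sink flat on the bed of the small cam vise, lengthwise between its two jaws and centred across them. Then swing the vise's lever over, away from the jaws, past its centre until it snaps down and holds the heat sink clamped; leave the tape roll, the pliers and the solder reel where they are.

Things in the scene. Friction and masses are not known exactly. Their poses are not given: they have to be found in the camera images.
- heat_sink_center (a point): centre of the loose bare-aluminium finned heat sink, a block 50 mm wide (its x), 100 mm long (its y, the way its fins run) and 34 mm high (z up), about 0.25 kg; the centre is 17 mm above its underside. It starts lying flat on the desk, fins up. Both ways round are alike; it can be gripped across its 50 mm width.
- cam_vise: grey vise fixed to the desk; origin at desk height under the place for the heat sink, z up. Bed 84 mm wide (x), top 12 mm above the desk, from y = -85 to +155 mm. Fixed jaw's face at y = -50 mm, spring-loaded moving jaw's face at y = +60 mm with the lever open. Jaws 60 mm wide, tops 40 mm above the desk. The lever stands in a fork at y = 105 to 139 mm, 58 mm high.
- vise_seat (a point): point on top of the bed (12 mm above the desk, x = y = 0 of cam_vise) under the centre of the heat sink once clamped; axes as cam_vise. The lever's linkage drives the moving jaw towards -y by up to 16 mm, which pushes the heat sink against the fixed jaw; it may be laid anywhere in the 110 mm gap
- lever_hinge (a point): the lever's hinge, at x = 0, y = +118 mm, z = 45 mm in the cam_vise frame; the hinge axis runs along the vise's x. The lever swings in the vise's y-z plane
- lever_grip (a point): point on the middle line of the lever's black grip sleeve, 90 mm from the hinge. The sleeve is 16 mm wide along the hinge axis, 15 mm thick and reaches from 59 to 123 mm from the hinge. Pinched lightly across its width (about 10 N) it can turn between the fingers as it swings; a hard pinch resists that and the lever lags behind
- cam_lever (a joint): rad. 0 = open: the lever stands up, leaning 0.17 rad from vertical towards the jaws; grows as it swings away from the jaws and down. With the heat sink in place the linkage's centre is at 1.35; beyond it the spring snaps the lever to the closed stop, 1.72, where it lies level, pointing along +y of the vise; short of it the spring pushes the lever back. Closing takes 5 to 10 N at the grip.
- vise_jaw (a joint): how far the moving jaw is pushed back against its clamping spring, m: 0 when it touches nothing, about 0.0035 with the heat sink clamped and the lever closed
- masking_tape: bystander: roll of masking tape lying flat, 104 mm across, 25 mm high; origin under its centre
- pliers: bystander: pliers lying flat, 102 mm long, 11 mm high; origin under the centre
- solder_reel: bystander: reel of solder wire, standing on its flange, 86x62x35 mm; origin under its centre
Things that resemble listed ones, but are neither listed nor needed, are in the scene too. Of the things that look like the part that bears heat_sink_center, the larger one is meant.

How it is judged:
By the outcome, as a careful person would: the job done as asked, in the order asked, and still so for the second after the job is handed in, with the robot touching nothing.
It also fails if it takes over 51 s, if anything falls off the work surface, if the arm or the gripper's body presses on something with over 40 N, if the wrist force passes 120 N, or if a joint passes its speed limit or range.

## Working session

There is one attempt and no reset: what is moved stays moved. The work goes in short steps, Python scripts to look and compute and a tool call to move; the robot and the scene stay as the last step left them, time stands still between calls to the robot, and variables do not carry over. Pictures are saved under pics/ and viewed, about 8 in all and at most 12, crops included, and the job is handed in when it is done.

Besides the shell and the picture viewer there is one more tool, called as name(argument=value, ...), one argument or row to a line, values as JSON. apply_moves: Moves the arm, as the interface text tells. Its arguments: {"type":"object","properties":{"motion":{"type":"array"},"squeeze":{"type":"number"}},"required":["motion"]}

```bash
ls; mkdir -p pics; cat > h.py <<'E'
import numpy as np, cv2
from rig import telemetry, get_image, camera_params, close_job, env
def cam(n):
    p=camera_params(n); R=cv2.Rodrigues(np.array(p["rvec"],float))[0]; t=np.array(p["tvec"],float).ravel(); return p,R,t
def ray(n,u,v,z):
    p,R,t=cam(n); d=R.T@np.array([(u-p["cx"])/p["fx"],(v-p["cy"])/p["fy"],1]); c=-R.T@t
    return c+d*(z-c[2])/d[2]
def cloud(n,dep):
    p,R,t=cam(n); v,u=np.mgrid[:dep.shape[0],:dep.shape[1]]
    P=np.stack([(u-p["cx"])/p["fx"]*dep,(v-p["cy"])/p["fy"]*dep,dep],-1)
    return (P-t)@R
def save(f,im,box=None,s=1):
    if box: im=im[box[1]:box[3],box[0]:box[2]]
    cv2.imwrite(f,cv2.resize(im[:,:,::-1],None,fx=s,fy=s,interpolation=cv2.INTER_CUBIC))
def proj(n,P):
    p,R,t=cam(n); q=R@np.array(P)+t; return q[0]/q[2]*p["fx"]+p["cx"],q[1]/q[2]*p["fy"]+p["cy"]
E
python3 - <<'E'
from h import *
for n in("top","scene"):
    im,d=get_image(n); np.savez(f"{n}0.npz",im=im,d=d); save(f"pics/{n}0.png",im,s=1.4)
    p,R,t=cam(n); print(n,-R.T@t,R[2],p["fx"])
print(telemetry.observe())
E
```

```text
pics
top [ 0.49013319 -0.0822201   1.17317378] [ 0.0782895   0.01294441 -0.99684663] 413.15736770856574
scene [-0.00772779  0.49058585  0.93564532] [ 0.50366461 -0.49309996 -0.70934786] 525.8206655590758
{'time_s': 0.1, 'q': array([-7.79959380e+01,  2.18361509e+01,  7.43816003e+01,  6.43017923e-05,
        8.38607943e+01, -1.23342414e+01]), 'qvel': array([ 0.02272562, -0.08978089, -0.02950301, -0.13062956,  0.13157143,
        0.0263452 ]), 'joint_efforts': array([ 5.16517102e-03, -4.49223304e+01, -2.31654149e+01, -8.45669911e-05,
        3.69992529e-03,  1.41546056e-05]), 'position': array([ 0.22661658, -0.50081888,  0.22737571]), 'tool_rot': array([[ 9.11128058e-01,  4.12123259e-01, -2.84025317e-04],
       [ 4.12123252e-01, -9.11127119e-01,  1.34113350e-03],
       [ 2.93929141e-04, -1.33899780e-03, -9.99999060e-01]]), 'ft_force': array([-0.30676618, -0.10259384, -0.60115367]), 'wrist_torque': array([ 0.00929994,  0.01720869, -0.02746271]), 'grip_width': 0.08546609218830756}
```

View pics/top0.png

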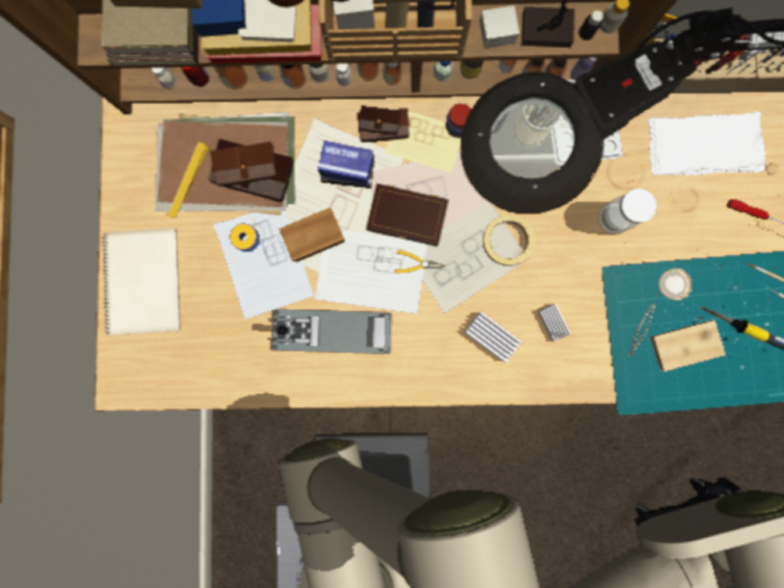

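View pics/scene0.png

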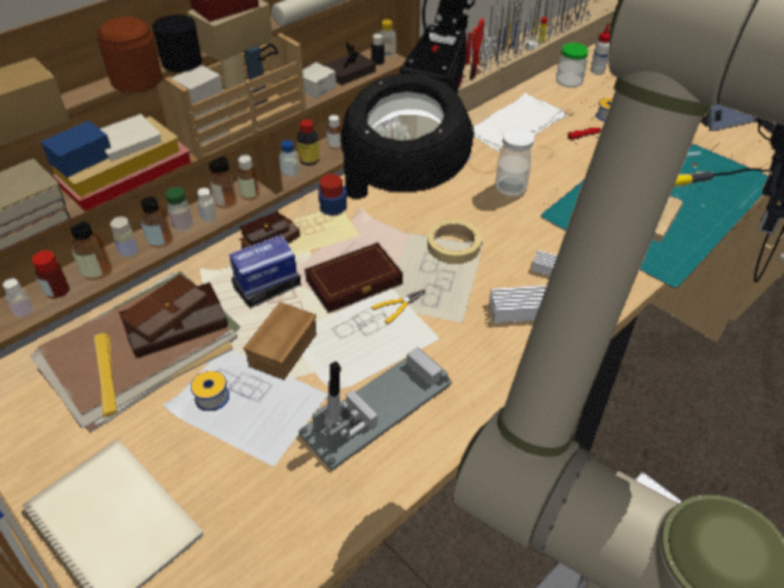

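Top view (at 1.4x): there are two finned blocks, a larger one at about (492,337) and a smaller one at about (554,322). The larger one fits the 50x100 mm description. The vise is at (330,331), with its fixed jaw on the right and its lever on the left, so vise +y ≈ world +y.

```bash
python3 - <<'E'
from h import *
a=np.load("top0.npz"); im,d=a["im"],a["d"]; P=cloud("top",d)
save("pics/crop1.png",np.hstack([im[205:270,180:300],im[205:270,310:430]]),s=3.3)
X,Y,Z=P[...,0],P[...,1],P[...,2]
def rep(name,m):
    m=cv2.morphologyEx(m.astype(np.uint8),cv2.MORPH_OPEN,np.ones((2,2)))
    n,l,s,c=cv2.connectedComponentsWithStats(m)
    for i in range(1,n):
        if s[i,4]<60: continue
        q=P[l==i]; r=cv2.minAreaRect((q[:,:2]*1000).astype(np.float32))
        print(name,s[i],np.round(r[0],1),np.round(r[1],1),round(r[2],1),"z",np.percentile(q[:,2],[5,50,95]).round(3))
W=np.zeros(d.shape,bool)
W[205:270,180:420]=1
print("desk z",np.median(Z[262:270,300:330]),np.median(Z[205:215,300:320]))
rep("hs",W&(Z>0.018)&(np.arange(560)>320))
rep("bed",W&(Z>0.006)&(Z<0.02)&(np.arange(560)<300))
rep("vis",W&(Z>0.006)&(np.arange(560)<300))
rep("jaw",W&(Z>0.028)&(np.arange(560)<300))
E
```

```text
desk z -0.001008125570781097 -0.00023848290787202705
hs [340 224  34  28 228] [ 480.8 -286.8] [105.6  33. ] 53.6 z [0.013 0.031 0.036]
bed [ 195  222   81   32 1618] [491.1  40.2] [244.6  84.1] 87.3 z [0.005 0.011 0.028]
vis [ 195  222   86   32 2520] [491.1  40.2] [244.6  84.1] 87.3 z [0.006 0.012 0.055]
jaw [198 226  31  22 410] [492.9  36. ] [236.6  58.2] 89.0 z [0.01  0.04  0.162]
jaw [268 228  11  23 215] [484.8 -57.1] [28.2 60.8] 88.1 z [0.015 0.038 0.042]
```

View pics/crop1.png

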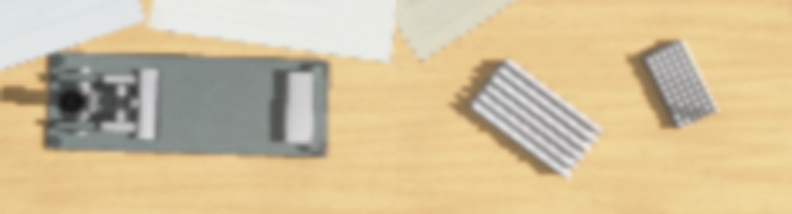

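The right part of the crop shows the larger block (long fins, about crop (535,118)) and a small pin-fin block (about (680,85)). The larger one is meant. I'll refine both poses with colour contours on known-height planes.

```bash
python3 - <<'E'
from h import *
a=np.load("top0.npz"); im,d=a["im"],a["d"]
hsv=cv2.cvtColor(im,cv2.COLOR_RGB2HSV); S=hsv[...,1].astype(int);V=hsv[...,2].astype(int)
def rect(n,m,z,up=6):
    c=max(cv2.findContours(m.astype(np.uint8),cv2.RETR_EXTERNAL,cv2.CHAIN_APPROX_NONE)[0],key=cv2.contourArea)
    pts=np.array([ray("top",u,v,z)[:2]*1000 for u,v in c[:,0]],np.float32)
    r=cv2.minAreaRect(pts); print(n,np.round(r[0],1),np.round(r[1],1),round(r[2],2),c[:,0].min(0),c[:,0].max(0))
W=np.zeros(S.shape,bool);W[218:262,325:378]=1
for t in (50,70,90): 
    m=W&(S<t)&(V>60); rect("hs",m,0.034)
W[:]=0;W[217:258,186:285]=1
for t in (60,90): rect("bed",W&(S<t),0.012)
# fin direction from depth top points
P=cloud("top",d); 
W[:]=0;W[218:262,325:378]=1
q=P[W&(P[...,2]>0.02)&(S<70)][:,:2]; r=cv2.minAreaRect((q*1000).astype(np.float32)); print(r)
E
```

```text
hs [ 477.7 -273.1] [101.5  52.4] 51.84 [333 223] [372 258]
hs [ 477.7 -274.1] [104.3  54.4] 51.99 [332 223] [372 258]
hs [ 473.6 -279.7] [121.1  57.4] 52.49 [332 222] [376 259]
bed [500.  58.] [264.1  92.5] 87.4 [186 217] [279 252]
bed [499.3  50.5] [276.5  98. ] 89.0 [186 217] [284 252]
((495.61248779296875, -210.4140167236328), (243.59767150878906, 80.71515655517578), 74.11505126953125)
```

apply_moves(
  motion=[
    {"tx": 4,"ty": -1.2,"tz": 0,"turn": -6,"jaw": 1},
    {"tx": 8,"ty": -2.5,"tz": 0,"turn": -12,"jaw": 1},
    {"tx": 12,"ty": -3.8,"tz": 1,"turn": -18,"jaw": 1},
    {"tx": 16,"ty": -5.1,"tz": 2,"turn": -24,"jaw": 1},
    {"tx": 19.5,"ty": -6.3,"tz": 3,"turn": -27.7,"jaw": 1},
  ],
)

```text
time_s: 0.52
position: [0.3791, -0.3618, 0.1973]
tool_rot: [[0.611, 0.791, -0.0], [0.791, -0.611, 0.001], [0.001, -0.001, -1.0]]
ft_force: [0.8, -0.1, 0.1]
grip_width: 0.0849
```

apply_moves(
  motion=[
    {"tx": 4,"ty": 0.8,"tz": 1.5,"turn": 0,"jaw": 1},
    {"tx": 8,"ty": 1.6,"tz": 3,"turn": 0,"jaw": 1},
    {"tx": 12,"ty": 2.4,"tz": 5,"turn": 0,"jaw": 1},
    {"tx": 12.9,"ty": 2.4,"tz": 7,"turn": 0,"jaw": 1},
    {"tx": 12.9,"ty": 2.4,"tz": 8,"turn": 0,"jaw": 1},
  ],
)

```text
time_s: 0.93
position: [0.478, -0.2707, 0.1144]
tool_rot: [[0.608, 0.794, -0.003], [0.794, -0.608, 0.004], [0.002, -0.005, -1.0]]
ft_force: [-0.3, 0.5, -0.7]
grip_width: 0.085
```

```bash
python3 - <<'E'
from h import *
print(telemetry.observe()["position"])
a=[]
for n in("top","scene"):
    im,d=get_image(n); np.savez(f"{n}1.npz",im=im,d=d)
    u,v=map(int,proj(n,[.477,-.275,.04])); print(n,u,v)
    a.append(cv2.resize(im[v-60:v+60,u-65:u+65],None,fx=3,fy=3,interpolation=cv2.INTER_CUBIC))
save("pics/c2.png",np.hstack(a))
E
```

```text
[ 0.47803317 -0.27069853  0.11444525]
top 352 240
scene 372 210
```

View pics/c2.png

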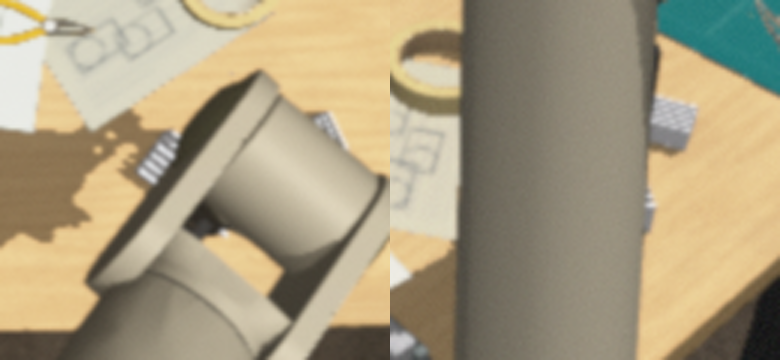

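The arm hides the block in both views: the top view shows just its end at (160,160), and the scene view shows only slivers. The fingers straddle it with about 17 mm to spare each side, so I'll descend.

apply_moves(
  motion=[
    {"tx": -0.3,"ty": 0.1,"tz": 2.5,"turn": 0,"jaw": 1},
    {"tx": -0.3,"ty": 0.1,"tz": 5,"turn": 0,"jaw": 1},
    {"tx": -0.3,"ty": 0.1,"tz": 7.5,"turn": 0,"jaw": 1},
    {"tx": -0.3,"ty": 0.1,"tz": 8.8,"turn": 0,"jaw": 1},
    {"tx": -0.3,"ty": 0.1,"tz": 9,"turn": 0,"jaw": 1},
  ],
  squeeze=40,
)

```text
time_s: 1.45
position: [0.4735, -0.277, 0.0243]
tool_rot: [[0.612, 0.791, -0.006], [0.791, -0.612, 0.006], [0.001, -0.008, -1.0]]
ft_force: [-0.4, 0.4, 0.5]
grip_width: 0.0851
```

apply_moves(
  motion=[
    {"tx": 0,"ty": 0,"tz": 0,"turn": 0,"jaw": -0.2},
    {"tx": 0,"ty": 0,"tz": 0,"turn": 0,"jaw": -0.2},
    {"tx": 0,"ty": 0,"tz": 0,"turn": 0,"jaw": -0.2},
    {"tx": 0,"ty": 0,"tz": 0,"turn": 0,"jaw": -0.2},
    {"tx": 0,"ty": 0,"tz": 0,"turn": 0,"jaw": -0.2},
  ],
  squeeze=40,
)

```text
time_s: 1.87
position: [0.4739, -0.278, 0.0262]
tool_rot: [[0.612, 0.791, -0.004], [0.791, -0.612, 0.003], [-0.0, -0.005, -1.0]]
ft_force: [-2.9, -1.0, 6.6]
grip_width: 0.0473
```

apply_moves(
  motion=[
    {"tx": 0,"ty": 0,"tz": 0,"turn": 0,"jaw": -0.5},
    {"tx": 0,"ty": 0,"tz": 0,"turn": 0,"jaw": -0.5},
    {"tx": 0,"ty": 0,"tz": -1,"turn": 0,"jaw": -0.5},
    {"tx": 0,"ty": 0,"tz": -3,"turn": 0,"jaw": -0.5},
    {"tx": 0,"ty": 0,"tz": -6,"turn": 0,"jaw": -0.5},
  ],
)

```text
time_s: 2.28
position: [0.4732, -0.2773, 0.0857]
tool_rot: [[0.612, 0.791, -0.007], [0.791, -0.612, 0.006], [0.0, -0.01, -1.0]]
ft_force: [0.6, -0.0, -2.2]
grip_width: 0.0472
```

apply_moves(
  motion=[
    {"tx": 2,"ty": -1.4,"tz": -3,"turn": -5,"jaw": -0.5},
    {"tx": 5,"ty": -3.5,"tz": -4.5,"turn": -12,"jaw": -0.5},
    {"tx": 8.4,"ty": -5.8,"tz": -4.5,"turn": -19,"jaw": -0.5},
    {"tx": 11.6,"ty": -8,"tz": -4.5,"turn": -26,"jaw": -0.5},
    {"tx": 14.5,"ty": -10,"tz": -4.5,"turn": -33,"jaw": -0.5},
  ],
)

```text
time_s: 2.7
position: [0.4828, -0.0996, 0.1327]
tool_rot: [[0.076, 0.997, -0.006], [0.997, -0.076, 0.006], [0.006, -0.007, -1.0]]
ft_force: [0.7, 0.7, -2.0]
grip_width: 0.0473
```

apply_moves(
  motion=[
    {"tx": 3.5,"ty": -0.1,"tz": 0,"turn": -1.7,"jaw": -0.5},
    {"tx": 7,"ty": -0.1,"tz": 0,"turn": -1.7,"jaw": -0.5},
    {"tx": 10.5,"ty": -0.1,"tz": 0,"turn": -1.7,"jaw": -0.5},
    {"tx": 10.5,"ty": -0.1,"tz": 0,"turn": -1.7,"jaw": -0.5},
    {"tx": 10.5,"ty": -0.1,"tz": 0,"turn": -1.7,"jaw": -0.5},
  ],
)

```text
time_s: 3.12
position: [0.4896, 0.0068, 0.134]
tool_rot: [[0.043, 0.999, -0.006], [0.999, -0.043, 0.006], [0.006, -0.006, -1.0]]
ft_force: [0.5, -0.0, -2.4]
grip_width: 0.0473
```

```bash
python3 - <<'E'
from h import *
print(telemetry.observe()["position"])
a=[]
for n in("top","scene"):
    im,d=get_image(n); np.savez(f"{n}2.npz",im=im,d=d)
    u,v=map(int,proj(n,[.49,.02,.08])); print(n,u-65,v-65)
    a.append(cv2.resize(im[v-65:v+65,u-65:u+65],None,fx=3,fy=3,interpolation=cv2.INTER_CUBIC))
save("pics/c3.png",np.hstack(a))
E
```

```text
[0.48963756 0.00677932 0.13400268]
top 178 172
scene 213 197
```

View pics/c3.png

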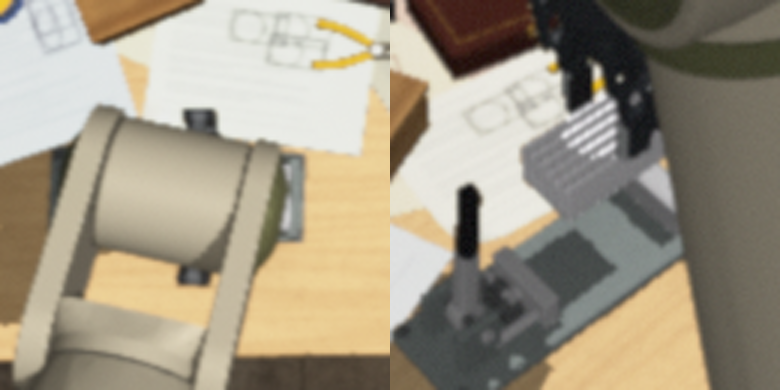

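The scene half shows the heat sink held over the bed, with its +y end face spanning about (525,150) to (612,210). I'll measure that end and the vise's jaw faces from the scene depth.

```bash
python3 - <<'E'
from h import *
pos=telemetry.observe()["position"]
a=np.load("scene2.npz"); im,d=a["im"],a["d"]; P=cloud("scene",d)
hsv=cv2.cvtColor(im,cv2.COLOR_RGB2HSV)
o=np.array([.4895,.005]); ay=np.array([.047,.999]); ax=np.array([.999,-.047])
vx=(P[...,:2]-o)@ax*1000; vy=(P[...,:2]-o)@ay*1000; z=P[...,2]*1000
def pr(n,m):
    print(n,m.sum(),*[np.percentile(k[m],[1,5,25,50,75,95,99]).round(0) for k in (vx,vy,z)],sep="\n ")
ok=(d>0)&(abs(vx)<60)
m=ok&(z>95)&(z<132)&(vy>20)&(vy<80); pr("sink +y end",m)
m&=(z>104)&(z<125)&(vy>46); pr("face",m)
m=ok&(z>5)&(z<16)&(vy>-100)&(vy<170); pr("bed",m)
a=np.load("scene0.npz"); d=a["d"];P=cloud("scene",d)
vx=(P[...,:2]-o)@ax*1000; vy=(P[...,:2]-o)@ay*1000; z=P[...,2]*1000; ok=(d>0)&(abs(vx)<60)
b=ok&(z>36)&(z<44)
pr("fixed jaw top",b&(vy<0)&(vy>-120)); pr("moving jaw top",b&(vy>40)&(vy<90)&(abs(vx)<40))
m=ok&(z>8)&(z<15)&(vy>-100)&(vy<170)
r=cv2.minAreaRect((P[m][:,:2]*1000).astype(np.float32)); print(r); pr("bed0",m)
E
```

```text
sink +y end
 243
 [-26. -25. -24. -15.   4.  22.  25.]
 [20. 23. 37. 51. 54. 55. 55.]
 [107. 109. 114. 121. 127. 132. 132.]
face
 107
 [-25. -24. -17.  -5.  12.  22.  23.]
 [46. 49. 52. 53. 54. 55. 55.]
 [108. 108. 112. 116. 121. 124. 125.]
bed
 2246
 [-41. -40. -29. -11.  13.  34.  41.]
 [-44. -37.  -2.  37. 116. 157. 161.]
 [ 6.  8. 10. 11. 13. 14. 16.]
fixed jaw top
 224
 [-28. -26. -15.  -1.  15.  28.  31.]
 [-65. -64. -59. -53. -48. -43. -42.]
 [36. 36. 38. 39. 40. 42. 43.]
moving jaw top
 155
 [-28. -27. -17.  -2.  13.  27.  29.]
 [65. 67. 70. 73. 77. 79. 79.]
 [36. 37. 38. 39. 40. 42. 43.]
((492.1545104980469, 47.57856750488281), (239.06590270996094, 85.95626831054688), 87.78811645507812)
bed0
 2196
 [-41. -39. -28.  -9.  15.  37.  42.]
 [-61. -42.  -9.  31. 103. 155. 161.]
 [ 8.  9. 10. 11. 13. 14. 15.]
```

```bash
python3 - <<'E'
from h import *
o=np.array([.4895,.005]); ay=np.array([.047,.999])
for n,u,v,z in(("bed+",194.5,236,.012),("bed-",279.4,237,.012),("fix face",266.4,237,.04),("mov face",227.6,236,.04)):
    print(n,((ray("top",u,v,z)[:2]-o)@ay*1000).round(1))
a=np.load("top0.npz")["im"]; g=cv2.cvtColor(a,cv2.COLOR_RGB2GRAY); print(g[228:246:4,190:200]); print(g[228:246:4,222:232]);print(g[228:246:4,260:284])
E
```

```text
bed+ 159.1
bed- -79.5
fix face -44.2
mov face 62.2
[[195 168 130 110  97  81  78  93 112 117]
 [142 144 143 130 111  95  93  86  72  61]
 [139 140 137 124  98  88  82  63  36  24]
 [201 196 188 166 128 123 124 117 100  76]
 [208 203 179 127 108 120 121 116 110 103]]
[[143 187 201 204 199 173 135 133 137 137]
 [143 192 205 206 192 158 131 132 135 135]
 [161 194 207 209 191 144 127 134 138 136]
 [154 196 209 211 188 140 126 136 138 138]
 [174 202 213 213 185 134 128 136 138 138]]
[[139 137 119  92  82  84  99 145 187 200 203 204 205 202 184 155 147 138
  130 155 185 204 209 209]
 [139 134 120  94  83  86 106 151 188 201 205 207 207 204 184 149 145 142
  141 168 196 202 203 202]
 [139 122  94  83  84  89 118 163 194 203 207 207 208 206 184 147 146 140
  139 170 198 204 203 205]
 [138 121  94  83  84  95 135 180 200 206 208 210 213 212 195 160 148 149
  159 183 205 210 211 210]
 [138 123  96  85  86  98 141 188 205 210 213 214 215 215 195 161 147 147
  156 179 202 205 204 204]]
```

apply_moves(
  motion=[
    {"tx": 0.6,"ty": 0.1,"tz": 0,"turn": 0,"jaw": -0.5},
    {"tx": 0.6,"ty": 0.1,"tz": 2,"turn": 0,"jaw": -0.5},
    {"tx": 0.6,"ty": 0.1,"tz": 4,"turn": 0,"jaw": -0.5},
    {"tx": 0.6,"ty": 0.1,"tz": 5.5,"turn": 0,"jaw": -0.5},
    {"tx": 0.6,"ty": 0.1,"tz": 5.5,"turn": 0,"jaw": -0.5},
  ],
)

```text
time_s: 3.63
position: [0.4895, 0.0106, 0.0765]
tool_rot: [[0.048, 0.999, -0.011], [0.999, -0.048, 0.007], [0.006, -0.011, -1.0]]
ft_force: [-0.0, 1.3, -3.3]
grip_width: 0.0469
```

```bash
python3 - <<'E'
from h import *
s=telemetry.observe();print(s["position"],s["tool_rot"][:,1])
im,d=get_image("scene"); P=cloud("scene",d)
o=np.array([.490,.010]); ay=np.array([.042,.999]); ax=np.array([.999,-.042])
vx=(P[...,:2]-o)@ax*1000; vy=(P[...,:2]-o)@ay*1000; z=P[...,2]*1000
bot=(s["position"][2]-.0262)*1000
m=(d>0)&(abs(vx)<23)&(z>bot+4)&(z<bot+30)&(vy>40)&(vy<58)&(z>44)
print(bot,m.sum(),np.percentile(vy[m],[5,25,50,75,95]).round(1))
u,v=map(int,proj("scene",[.49,.02,.05])); save("pics/c4.png",im,(u-90,v-70,u+60,v+60),4); print(u-90,v-70)
m=(d>0)&(abs(vx)<26)&(z>36)&(z<43)&(vy>55)&(vy<85);print(np.percentile(vy[m],[1,5,50,95,99]).round(1))
E
```

```text
[0.48946571 0.01057911 0.07648053] [ 0.99876414 -0.04839128 -0.01133431]
50.28053376306496 151 [43.2 49.5 52.5 53.7 54.7]
188 201
[60.6 61.5 68.7 74.8 79.8]
```

View pics/c4.png

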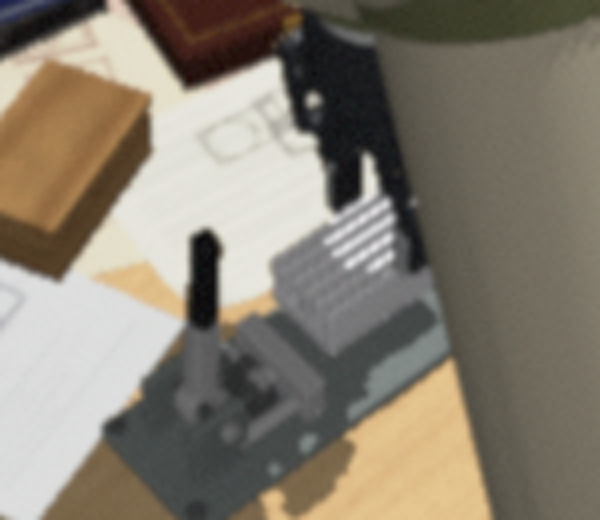

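The heat sink is level and aligned with the bed. Its +y end is at about 53.5 mm (55 wanted) and the moving jaw's face at about 60.5, so I'll lower it.

apply_moves(
  motion=[
    {"tx": 0.1,"ty": 0.05,"tz": 1,"turn": 0,"jaw": -0.5},
    {"tx": 0.1,"ty": 0.05,"tz": 2,"turn": 0,"jaw": -0.5},
    {"tx": 0.1,"ty": 0.05,"tz": 3,"turn": 0,"jaw": -0.5},
    {"tx": 0.1,"ty": 0.05,"tz": 3.5,"turn": 0,"jaw": -0.5},
    {"tx": 0.1,"ty": 0.05,"tz": 3.5,"turn": 0,"jaw": -0.5},
  ],
)

```text
time_s: 4.1
position: [0.4904, 0.0116, 0.0425]
tool_rot: [[0.049, 0.999, -0.01], [0.999, -0.049, 0.007], [0.006, -0.01, -1.0]]
ft_force: [0.3, 0.0, -2.9]
grip_width: 0.0473
```

apply_moves(
  motion=[
    {"tx": 0,"ty": 0,"tz": 0.1,"turn": 0,"jaw": -0.5},
    {"tx": 0,"ty": 0,"tz": 0.2,"turn": 0,"jaw": -0.5},
    {"tx": 0,"ty": 0,"tz": 0.3,"turn": 0,"jaw": -0.5},
    {"tx": 0,"ty": 0,"tz": 0.3,"turn": 0,"jaw": -0.5},
  ],
)

```text
time_s: 4.43
position: [0.4905, 0.0116, 0.0397]
tool_rot: [[0.049, 0.999, -0.009], [0.999, -0.049, 0.006], [0.006, -0.009, -1.0]]
ft_force: [-0.8, 0.1, -2.1]
grip_width: 0.0475
```

apply_moves(
  motion=[
    {"tx": 0,"ty": 0,"tz": 0.1,"turn": 0,"jaw": -0.5},
    {"tx": 0,"ty": 0,"tz": 0.15,"turn": 0,"jaw": -0.5},
    {"tx": 0,"ty": 0,"tz": 0.2,"turn": 0,"jaw": -0.5},
    {"tx": 0,"ty": 0,"tz": 0.2,"turn": 0,"jaw": -0.5},
  ],
)

```text
time_s: 4.77
position: [0.4906, 0.0116, 0.0383]
tool_rot: [[0.049, 0.999, -0.008], [0.999, -0.049, 0.006], [0.006, -0.009, -1.0]]
ft_force: [-1.4, -0.5, 4.6]
grip_width: 0.0473
```

Contact (+4.6 N). Releasing and rising.

apply_moves(
  motion=[
    {"tx": 0,"ty": 0,"tz": 0,"turn": 0,"jaw": 0.3},
    {"tx": 0,"ty": 0,"tz": 0,"turn": 0,"jaw": 0.5},
    {"tx": 0,"ty": 0,"tz": 0,"turn": 0,"jaw": 0.7},
    {"tx": 0,"ty": 0,"tz": 0,"turn": 0,"jaw": 0.7},
    {"tx": 0,"ty": 0,"tz": -1,"turn": 0,"jaw": 0.7},
  ],
)

```text
time_s: 5.18
position: [0.4899, 0.0116, 0.0472]
tool_rot: [[0.049, 0.999, -0.011], [0.999, -0.049, 0.007], [0.006, -0.012, -1.0]]
ft_force: [-1.3, 0.2, -0.0]
grip_width: 0.0727
```

apply_moves(
  motion=[
    {"tx": 0,"ty": 0,"tz": -3,"turn": 0,"jaw": 0.7},
    {"tx": 0,"ty": 0,"tz": -7,"turn": 0,"jaw": 0.7},
    {"tx": 0,"ty": 0,"tz": -11,"turn": 0,"jaw": 0.7},
    {"tx": 0,"ty": 0,"tz": -15,"turn": 0,"jaw": 0.7},
    {"tx": 0,"ty": 0,"tz": -19,"turn": 0,"jaw": 0.7},
  ],
)

```text
time_s: 5.6
position: [0.4916, 0.0104, 0.2393]
tool_rot: [[0.049, 0.999, -0.011], [0.999, -0.049, 0.007], [0.006, -0.012, -1.0]]
ft_force: [1.4, -0.1, -0.1]
grip_width: 0.0726
```

```bash
python3 - <<'E'
from h import *
s=telemetry.observe();print(s["position"],env.tip_extent)
im,d=get_image("scene"); P=cloud("scene",d)
o=np.array([.490,.010]); ay=np.array([.045,.999]); ax=np.array([.999,-.045])
vx=(P[...,:2]-o)@ax*1000; vy=(P[...,:2]-o)@ay*1000; z=P[...,2]*1000
def pr(n,m): print(n,m.sum(),*[np.percentile(k[m],[2,10,50,90,98]).round(0) for k in (vx,vy,z)])
ok=(d>0)
pr("sink top",ok&(abs(vx)<40)&(z>42.5)&(z<52)&(vy<57)&(vy>-70))
pr("sink any",ok&(abs(vx)<40)&(z>20)&(z<52)&(vy<57)&(vy>35))
for a,b in((100,120),(120,140),(140,160),(160,180)): pr(f"lever{a}",ok&(abs(vx)<25)&(z>a)&(z<b)&(vy>70)&(vy<150))
u,v=map(int,proj("scene",[.49,.02,.05])); save("pics/c5.png",im,(u-90,v-70,u+60,v+60),4)
E
```

```text
[0.49155126 0.01043341 0.23925509] 0.017
sink top 542 [-24. -22.  -2.  23.  25.] [-44. -35.   8.  46.  54.] [43. 43. 45. 47. 49.]
sink any 310 [-24. -24.  -4.  22.  25.] [35. 38. 48. 55. 56.] [22. 26. 40. 46. 48.]
lever100 60 [-7. -6. -4.  4.  7.] [108. 110. 119. 120. 121.] [101. 102. 111. 118. 120.]
lever120 57 [-7. -6. -4.  2.  8.] [107. 110. 116. 119. 119.] [121. 124. 130. 137. 139.]
lever140 62 [-7. -7. -4.  2.  4.] [103. 106. 114. 117. 118.] [140. 142. 151. 159. 160.]
lever160 50 [-7. -6. -1.  6.  7.] [102. 105. 110. 114. 116.] [161. 162. 165. 167. 167.]
```

View pics/c5.png

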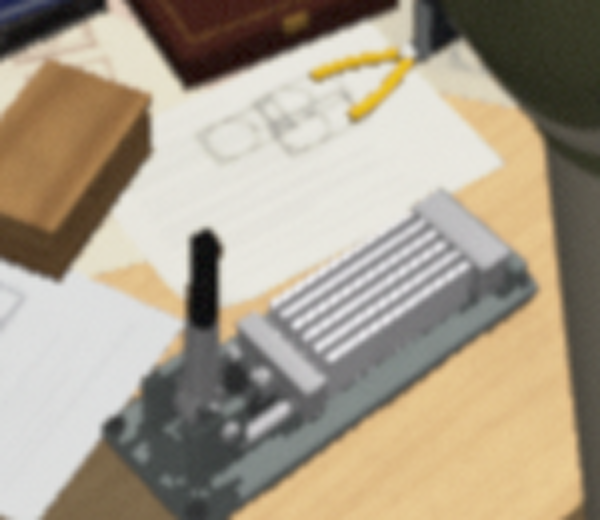

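The sink lies flat between the jaws (vise x -24..25, y about -44..55) and the lever stands at about (200,300) in the crop. With the tool held vertical, pushing with closed fingertips along the lever's arc suits better than a 20 N pinch.

apply_moves(
  motion=[
    {"tx": 2,"ty": -0.15,"tz": 0,"turn": 0,"jaw": -1},
    {"tx": 4,"ty": -0.15,"tz": 0,"turn": 0,"jaw": -1},
    {"tx": 5.5,"ty": -0.15,"tz": 0,"turn": 0,"jaw": -1},
    {"tx": 5.5,"ty": -0.15,"tz": 2,"turn": 0,"jaw": -1},
    {"tx": 5.5,"ty": -0.15,"tz": 4,"turn": 0,"jaw": -1},
  ],
  squeeze=60,
)

```text
time_s: 6.07
position: [0.4959, 0.0659, 0.207]
tool_rot: [[0.047, 0.999, 0.004], [0.999, -0.047, 0.004], [0.004, 0.004, -1.0]]
ft_force: [1.2, -0.2, -0.4]
grip_width: 0.0118
```

apply_moves(
  motion=[
    {"tx": 0,"ty": 0,"tz": 2,"turn": 0,"jaw": -1},
    {"tx": 0,"ty": 0,"tz": 4,"turn": 0,"jaw": -1},
    {"tx": 0,"ty": 0,"tz": 4.7,"turn": 0,"jaw": -1},
    {"tx": 0,"ty": 0,"tz": 4.7,"turn": 0,"jaw": -1},
  ],
)

```text
time_s: 6.4
position: [0.4954, 0.0661, 0.1586]
tool_rot: [[0.047, 0.999, 0.001], [0.999, -0.047, 0.004], [0.004, 0.001, -1.0]]
ft_force: [-0.2, -0.1, 0.3]
grip_width: 0.0
```

apply_moves(
  motion=[
    {"tx": 1.2,"ty": -0.3,"tz": 0.4,"turn": 0,"jaw": -1},
    {"tx": 2.2,"ty": -0.3,"tz": 0.5,"turn": 0,"jaw": -1},
    {"tx": 3.2,"ty": -0.3,"tz": 0.5,"turn": 0,"jaw": -1},
    {"tx": 4.3,"ty": -0.3,"tz": 0.5,"turn": 0,"jaw": -1},
    {"tx": 5.2,"ty": -0.3,"tz": 0.5,"turn": 0,"jaw": -1},
  ],
)

```text
time_s: 6.82
position: [0.4951, 0.1197, 0.1544]
tool_rot: [[0.046, 0.999, 0.002], [0.999, -0.046, 0.004], [0.004, 0.002, -1.0]]
ft_force: [0.7, -0.1, 0.7]
grip_width: -0.0001
```

apply_moves(
  motion=[
    {"tx": 0.8,"ty": 0,"tz": 0.1,"turn": 0,"jaw": -1},
    {"tx": 1.7,"ty": 0,"tz": 0.2,"turn": 0,"jaw": -1},
    {"tx": 2.6,"ty": 0,"tz": 0.5,"turn": 0,"jaw": -1},
    {"tx": 3.5,"ty": 0,"tz": 0.8,"turn": 0,"jaw": -1},
    {"tx": 4.3,"ty": 0,"tz": 1.2,"turn": 0,"jaw": -1},
  ],
)

```text
time_s: 7.23
position: [0.4971, 0.1637, 0.1423]
tool_rot: [[0.046, 0.999, 0.003], [0.999, -0.046, 0.004], [0.004, 0.002, -1.0]]
ft_force: [-0.1, -0.5, 1.2]
grip_width: -0.0001
```

```bash
python3 - <<'E'
from h import *
im,d=get_image("scene")
u,v=map(int,proj("scene",[.49,.1,.08])); save("pics/c6.png",im,(u-75,v-75,u+75,v+65),4)
E
```

```text
(no output)
```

View pics/c6.png

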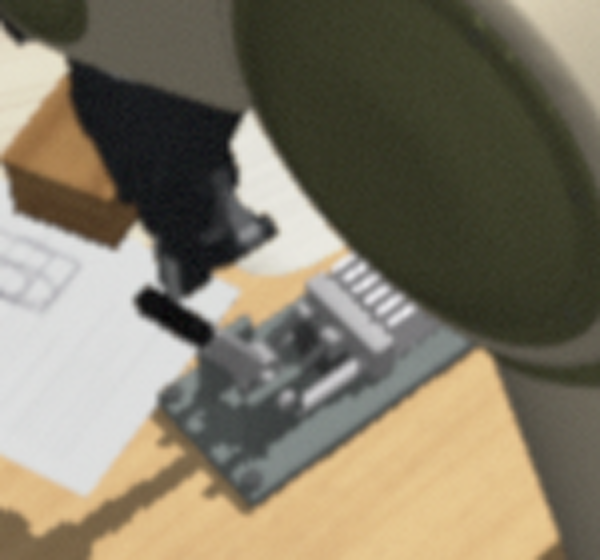

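The lever is swinging over: the fingertip presses on the sleeve's upper side near (180,290). Continuing along the arc.

apply_moves(
  motion=[
    {"tx": 0.7,"ty": 0,"tz": 0.5,"turn": 0,"jaw": -1},
    {"tx": 1.4,"ty": 0,"tz": 1.1,"turn": 0,"jaw": -1},
    {"tx": 2.1,"ty": 0,"tz": 1.7,"turn": 0,"jaw": -1},
    {"tx": 2.7,"ty": 0,"tz": 2.4,"turn": 0,"jaw": -1},
    {"tx": 3.2,"ty": 0,"tz": 3.2,"turn": 0,"jaw": -1},
  ],
)

```text
time_s: 7.7
position: [0.4984, 0.1975, 0.1091]
tool_rot: [[0.045, 0.999, 0.002], [0.999, -0.045, 0.005], [0.005, 0.002, -1.0]]
ft_force: [0.3, -0.6, 2.9]
grip_width: 0.0
```

apply_moves(
  motion=[
    {"tx": 0.3,"ty": 0,"tz": 0.7,"turn": 0,"jaw": -1},
    {"tx": 0.6,"ty": 0,"tz": 1.5,"turn": 0,"jaw": -1},
    {"tx": 0.9,"ty": 0,"tz": 2.4,"turn": 0,"jaw": -1},
    {"tx": 1.1,"ty": 0,"tz": 3.2,"turn": 0,"jaw": -1},
    {"tx": 1.1,"ty": 0,"tz": 3.2,"turn": 0,"jaw": -1},
  ],
)

```text
time_s: 8.12
position: [0.4979, 0.2086, 0.075]
tool_rot: [[0.045, 0.999, -0.002], [0.999, -0.045, 0.004], [0.004, -0.002, -1.0]]
ft_force: [0.2, -1.2, -1.1]
grip_width: 0.0001
```

Contact force is gone, which suggests a snap. I'll rise clear, away from the vise, and look.

apply_moves(
  motion=[
    {"tx": 0,"ty": 0,"tz": -3,"turn": 0,"jaw": -1},
    {"tx": 0,"ty": 0,"tz": -6,"turn": 0,"jaw": -1},
    {"tx": 0,"ty": 0,"tz": -10,"turn": 0,"jaw": -1},
    {"tx": 0,"ty": 0,"tz": -14,"turn": 0,"jaw": -1},
    {"tx": 0,"ty": 0,"tz": -18,"turn": 0,"jaw": -1},
  ],
)

```text
time_s: 8.53
position: [0.4978, 0.2076, 0.257]
tool_rot: [[0.045, 0.999, -0.002], [0.999, -0.045, 0.004], [0.004, -0.002, -1.0]]
ft_force: [1.2, -0.5, 0.0]
grip_width: 0.0003
```

apply_moves(
  motion=[
    {"tx": -4,"ty": -2,"tz": 0,"turn": 0,"jaw": -1},
    {"tx": -8,"ty": -4,"tz": 0,"turn": 0,"jaw": -1},
    {"tx": -12,"ty": -6,"tz": 0,"turn": 0,"jaw": -1},
    {"tx": -16,"ty": -6,"tz": 0,"turn": 0,"jaw": -1},
    {"tx": -20,"ty": -6,"tz": 0,"turn": 0,"jaw": -1},
  ],
)

```text
time_s: 8.95
position: [0.4275, 0.0149, 0.2568]
tool_rot: [[0.044, 0.999, -0.002], [0.999, -0.044, 0.004], [0.004, -0.002, -1.0]]
ft_force: [1.4, -0.1, 0.5]
grip_width: -0.0001
```

apply_moves(
  motion=[
    {"tx": -4,"ty": 0,"tz": 0,"turn": 0,"jaw": -1},
    {"tx": -8,"ty": 0,"tz": 0,"turn": 0,"jaw": -1},
    {"tx": -12,"ty": 0,"tz": 0,"turn": 0,"jaw": -1},
    {"tx": -16,"ty": 0,"tz": 0,"turn": 0,"jaw": -1},
    {"tx": -20,"ty": 0,"tz": 0,"turn": 0,"jaw": -1},
  ],
)

```text
time_s: 9.37
position: [0.4179, -0.187, 0.2562]
tool_rot: [[0.045, 0.999, -0.001], [0.999, -0.045, 0.004], [0.004, -0.002, -1.0]]
ft_force: [2.0, -0.4, 0.7]
grip_width: -0.0003
```

```bash
python3 - <<'E'
from h import *
s=telemetry.observe();print(s["time_s"],s["position"])
a=[]
for n in("top","scene"):
    im,d=get_image(n); np.savez(f"{n}9.npz",im=im,d=d)
    u,v=map(int,proj(n,[.49,.07,.03]))
    a.append(cv2.resize(im[v-65:v+65,u-65:u+65],None,fx=3,fy=3,interpolation=cv2.INTER_CUBIC))
save("pics/c7.png",np.hstack(a))
P=cloud("scene",d)
o=np.array([.490,.010]); ay=np.array([.045,.999]); ax=np.array([.999,-.045])
vx=(P[...,:2]-o)@ax*1000; vy=(P[...,:2]-o)@ay*1000; z=P[...,2]*1000
def pr(n,m): print(n,m.sum(),*[np.percentile(k[m],[2,10,50,90,98]).round(0) for k in (vx,vy,z)])
pr("sink",(d>0)&(abs(vx)<40)&(z>42.5)&(z<52)&(vy<70)&(vy>-70))
pr("lever",(d>0)&(abs(vx)<12)&(z>25)&(vy<280)&(vy>165))
E
```

```text
9.3667 [ 0.41789472 -0.18700162  0.25615079]
sink 553 [-24. -22.  -2.  23.  26.] [-46. -38.   4.  43.  51.] [43. 43. 45. 47. 48.]
lever 337 [-7. -6. -2.  5.  8.] [167. 173. 205. 235. 240.] [42. 47. 52. 55. 56.]
```

View pics/c7.png

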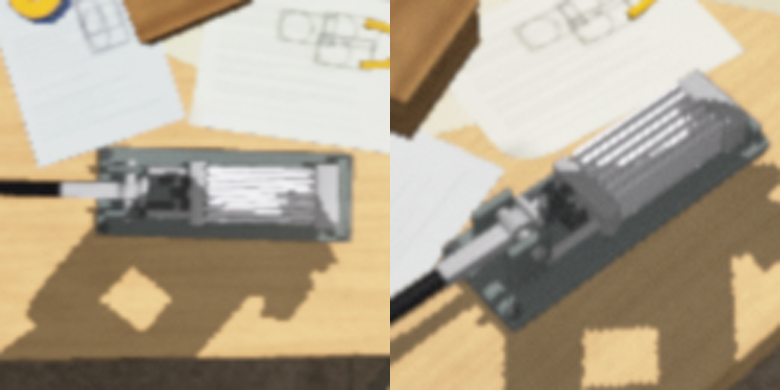

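The lever lies level at left (upper surface at about 52 mm along the sleeve). The heat sink sits between both jaws, centred across them.

apply_moves(
  motion=[
    {"tx": 0,"ty": 0,"tz": 0,"turn": 0,"jaw": -1},
    {"tx": 0,"ty": 0,"tz": 0,"turn": 0,"jaw": -1},
    {"tx": 0,"ty": 0,"tz": 0,"turn": 0,"jaw": -1},
  ],
)

```text
time_s: 9.72
position: [0.4181, -0.1889, 0.2556]
tool_rot: [[0.049, 0.999, -0.002], [0.999, -0.049, 0.003], [0.003, -0.002, -1.0]]
ft_force: [0.7, -0.6, 0.4]
grip_width: 0.0002
```

```bash
python3 -c "
from rig import close_job
print(close_job())"
```

```text
the job is handed in; nothing more can be done
None
```

The heat sink is clamped in the cam vise with the lever closed. I handed the job in at about 9.7 s, with the arm well clear and touching nothing. I laid the larger finned block on the bed and let it go. Then I pushed the lever over with the closed fingertips until it snapped down.

**Last checks**
- **Lever:** it lies level along the vise's +y, with its upper surface at about 52 mm, as expected at the closed stop.
- **Heat sink:** it lies flat, spanning x from about -24 to +26 mm, so it is centred across the jaws. It moved about 4 mm towards the fixed jaw as the lever closed. I did not measure how far the jaw was pushed back against its spring.
- **Forces:** the wrist readings after each move stayed below about 7 N.
- **Bystanders:** the arm never went near the tape roll, pliers or solder reel. I did not measure their positions again at the end.

**Disagreements**
- **Vise position:** my first estimate from the top view was about 5 mm off along y compared with the scene view. I corrected for it before placing the heat sink.
- **Lever lean:** the scene depth showed the open lever about 8 mm further from the jaws than its described lean implies. This did not affect the push.

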